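Ink the stamp and line it up over the form

TASK

At the ward desk, take the stamp with the rectangular foot by its handle, press it upright onto the middle of the ink pad so that the pad visibly gives, then lift it over the card index tray to the clipboard on the other side. Finish holding the stamp still and upright about one centimetre above the paper, centred over the rectangular box printed on the form and square with it (either way round), so that the clerk can check it: keep hold of it, and never let it touch the form. Do not bump the card tray and leave the other stamp and the other desk things where they are.

Things in the scene. Friction and masses are not known exactly. Their poses are not given: they have to be found in the camera images.
- stamp: Loose hand stamp, about 0.12 kg, standing upright. Foot 62 x 28 mm (long side along its x axis) and 24 mm tall: wood with a black rubber face below (60 x 26 mm). On top a thin neck, then a black flat-sided handle bar, 40 mm along x by 20 mm along y, from 47 to 90 mm above the face. Origin: centre of the rubber face (underside); z up. Pinch the handle across its 20 mm (along the stamp's y).
- round_stamp: Bystander: loose stamp with the same handle but a round foot, 40 mm across; 90 mm tall. Origin: centre of its underside. The two stamps stand about 100 mm apart in the wooden tray; which is on which side varies.
- station: Fixed low wooden tray, 250 mm (x) by 200 mm (y), floor 6 mm above the desk, lip 12 mm. The stamps stand in the half towards its -x, the ink pad lies in the half towards its +x. Origin: centre of its underside. It may stand on the left or the right of the card tray.
- pad_rest (a point): Centre of the top face of the ink pad at rest, 24 mm above the desk. The pad is a flat blue cushion in a grey case (case 100 x 140 mm, rim 20 mm above the desk; pad face 92 mm along the point's x by 132 mm along its y). z up.
- pad (a joint): How far the ink pad is pressed down, m: 0 at rest, up to 0.004 (level with its rim). Springy, about 2 N per mm; the stamp's own weight gives under 0.001, a proper inking is 0.002 or more.
- card_tray: Fixed grey card index tray full of upright cards, 340 mm (x) by 125 mm (y), 115 mm tall, standing lengthwise between the stamp tray and the clipboard. Origin: centre of its underside.
- card_tray_top (a point): Centre of the top of the card tray, 115 mm above the desk; axes as the tray's.
- clipboard: Fixed clipboard lying flat, 230 mm (x) by 170 mm (y), with a white form; a steel clip 19 mm tall at its +x end. Origin: centre of its underside.
- form_box (a point): Centre of the rectangular box printed on the form, on the paper, 4.6 mm above the desk. Black outline 76 mm along the point's x by 42 mm along its y; z up. (The round frame beside it is for the other stamp.)
- stapler: Bystander: loose black stapler, 140 mm long, 57 mm tall, beyond the work. Origin: centre of its underside.
- hole_punch: Bystander: loose grey hole punch, 110 mm wide, 65 mm tall, beyond the work. Origin: centre of its underside.
- pill_jar: Bystander: loose small jar, 48 mm across, 75 mm tall, beyond the card tray. Origin: centre of its underside.
Things that resemble listed ones, but are neither listed nor needed, are in the scene too. What is shaped like the stamp but yellow is not meant.

How it is judged:
By the outcome, as a careful person would: the job done as asked, in the order asked, and still so for the second after the job is handed in, while the arm keeps its last pose, push and grip.
It also fails if it takes over 58 s, if anything falls off the work surface, if the arm or the gripper's body presses on something with over 40 N, if the wrist force passes 120 N, or if a joint passes its speed limit or range.

ROBOT

A 6-joint arm with a two-finger parallel gripper is mounted at the origin on the work surface. World frame = base frame: x ahead of the robot, y to its left, z up, the work surface at z = 0. Lengths are in m, angles in rad, forces in N, time in s.
With the tool pointing down it reaches from about 0.425 to 0.95 m from the base axis. Payload 3.5 kg.
Tool frame: the origin (TCP) lies on the centre line of the jaws, within the pads' length; the fingertips stand tip_extent ahead of it and the grasp point (between the pads) lies 2 mm behind it (tip_extent is the distance from the TCP to the fingertips, in m); z points along the fingers, y is the direction in which the jaws open and shut (so a half turn about z gives the same grasp; the last joint's range is limited). The gripper opens to 85 mm and grips with 20 to 120 N. Pads are 22 mm wide; open, the fingers measure 114 mm over their backs; the gripper's body (76 mm by 85 mm) begins 54 mm behind the grasp point. The pads swing forward as they close: fully open they stand 13 mm farther back than shut.
Start: joints at [1.131, 0.286, 1.577, -0, 1.279, -0.15], TCP at [0.193, 0.647, 0.248] pointing down, gripper open.
Joint ranges: [-2.77, 2.77], [-0.9, 2.22], [0.21, 2.48], [-1.53, 4.67], [0.24, 2.81], [-2.84, 2.84]. Speed limits (rad/s): [2.79, 2.79, 3.14, 3.14, 3.14, 3.14].

INTERFACE

Orientations are given as a unit quaternion [x, y, z, w].
In Python, from plant import * gives the robot as it stands.
- The arm moves only by the shell command python3 -m crank 'ROWS' [FORCE]. ROWS is JSON, a list of rows, each a list of 7 numbers: the gripper's target within -1 to 1 (shut at 1, half-way at 0, fully open at -1), then the shift along the tool's x, y, z in cm, then the turn, a rotation vector about the tool's x, y, z in degrees. In form: [[fingers, tx, ty, tz, wx, wy, wz], ...]. A call has 1 to 5 rows; each row shifts and turns the commanded pose from where the row before left it, along the tool's axes as they then stand; what a row does not reach is not made up. A row lasts 1/10 s, in which the tool goes at most 50 mm and 8.59 degrees, less where a joint would pass 70% of its speed; a pose out of reach is approached as far as the arm can. A call is refused whole if a number of a shift passes 5 or a number of a turn 8.59, either way. A call with a gripper value outside its range is refused whole. The fingers move at their own pace and stop on an object; FORCE is the grip in N (left out, the last holds). Time passes only in rows, so rows that do not move let the fingers close. It gives the time, the measured TCP pose, the force and the opening at its end, in the units of the state.
- get_state(): the state, without advancing time (a new reading comes with each control period).
- read_camera(name): name is "scene" or "top" or "wrist"; returns a dict with "color" (384x512x3 uint8, red, green, blue), "vfov" (degrees; the focal length in pixels is half the picture's height over the tangent of half this angle, whatever the lens; pixels are square), "cx", "cy" (the principal point, pixels), "cam_to_world" (4x4, takes a point from camera to world coordinates). Camera axes: x right, y up, looking along -z (the intrinsics and any distortion apply to the point x, -y, -z); pixel columns grow to the right and rows downward; lengths in m; the calibration is good to about 2 mm. A picture is of the moment at which its call begins. There is no depth.
- sign_off(): hands the job in, once; it reports no verdict.
Trained networks look in the newest picture that a camera, given by its name, has taken for a name from the list of things; names that differ only in an ending like _2 or _b are one class to them, and where a whole thing is asked for, a point or a joint stands for the part that bears it (a point fixed in the world has none). Each returns a list of dicts, best first, with "p" (0 to 1); they miss things now and then, are a little off and sometimes report something else, mostly with a low value. They report only what shows in the picture. A call takes as long as a camera call. They do not tell look-alikes from the thing itself.
- trace(thing, camera): "pixels" (384x512 bool, what is visible of it) and "location" ([column, row] in pixels, amid what is visible of it).
- place_of(thing, camera): "location" ([column, row] in pixels: a listed point, or the origin of a listed thing).
The state is a dict: "time": time; "qpos": joint angles; "dq": joint speeds; "joint_efforts": joint torques, N m; "eef_pos": TCP position; "tcp_rot": TCP orientation; "contact_force": force on the tool from outside, world axes, zero at the start; "wrist_torque": the same for the moment, N m; "opening": opening from 0.0 (shut) to 1.0 (fully open).
Only numpy, scipy, OpenCV 4.12 (cv2) and the standard library are available. Lean on these libraries where they do the work, as an engineer would, in place of code of your own. Each camera call takes 0.05 s, during which the arm holds its last target.

## Working session

There is one attempt and no reset: what is moved stays moved. The work goes in short steps, Python scripts to look and compute and a shell command to move; the robot and the scene stay as the last step left them, time stands still between calls to the robot, and variables do not carry over. Pictures are saved under pics/ and viewed, and the job is handed in when it is done.

```bash
ls; mkdir -p pics; cat > h.py <<'E'
from plant import *
import numpy as np, cv2
def shot(n,name):
    c=read_camera(n); cv2.imwrite('pics/'+name,c['color'][:,:,::-1]); return c
def ray(c,px):
    f=192/np.tan(np.radians(c['vfov'])/2); M=np.array(c['cam_to_world'])
    d=M[:3,:3]@np.array([(px[0]-c['cx'])/f,-(px[1]-c['cy'])/f,-1]); return M[:3,3],d
def atz(c,px,z):
    o,d=ray(c,px); return o+d*(z-o[2])/d[2]
def proj(c,p):
    f=192/np.tan(np.radians(c['vfov'])/2); M=np.array(c['cam_to_world'])
    q=M[:3,:3].T@(np.array(p)-M[:3,3]); return [c['cx']+f*q[0]/-q[2], c['cy']-f*q[1]/-q[2]]
E
python3 - <<'E'
from h import *
print(get_state())
for n in ['scene','top','wrist']:
    c=shot(n,n+'0.png'); print(n,c['vfov'],c['cx'],c['cy'],[k for k in c],np.round(c['cam_to_world'],3).tolist())
    for t in ['stamp','round_stamp','station','pad_rest','card_tray','card_tray_top','clipboard','form_box','pill_jar']:
        print(t,[(np.round(r['location'],1).tolist(),round(r['p'],2)) for r in place_of(t,n)][:4])
E
```

```text
pics
{'time': 0.0, 'qpos': array([ 1.13099232e+00,  2.87189013e-01,  1.57816979e+00,  3.54471633e-05,
        1.27859706e+00, -1.49995511e-01]), 'dq': array([-1.88348350e-03, -7.44125100e-04, -8.04220546e-05, -7.76950124e-04,
       -5.49456532e-04, -3.75951441e-04]), 'joint_efforts': array([-1.38479179e-03, -4.05996680e+01, -2.92617148e+01, -2.39208084e-04,
        5.99635154e-03,  5.45631252e-06]), 'eef_pos': array([0.19259126, 0.64630273, 0.24693547]), 'tcp_rot': array([ 1.44402651e-01,  9.89518306e-01, -1.12566499e-03, -3.59660048e-04]), 'contact_force': array([-0.04664567,  0.47372247, -0.53970664]), 'wrist_torque': array([ 0.03349602,  0.00133501, -0.026629  ]), 'opening': 1.002338908513785}
scene 46.07627726081593 255.86408887300888 193.4700946246867 ['color', 'vfov', 'cx', 'cy', 'cam_to_world'] [[0.225, -0.81, 0.541, 1.208], [0.974, 0.194, -0.113, -0.068], [-0.014, 0.553, 0.833, 1.16], [0.0, 0.0, 0.0, 1.0]]
stamp [([373.5, 184.7], 0.89), ([288.7, 182.7], 0.85), ([281.6, 142.1], 0.7), ([307.7, 133.5], 0.66)]
round_stamp [([318.3, 171.3], 0.81), ([141.3, 244.3], 0.71)]
station 
[... 728 characters left out ...]
_rest [([195.7, 181.6], 0.8)]
card_tray [([282.0, 186.3], 0.71)]
card_tray_top [([280.8, 174.0], 0.78)]
clipboard [([362.9, 188.5], 0.84), ([328.5, 132.9], 0.64)]
form_box [([363.2, 204.4], 0.89), ([282.7, 176.6], 0.58)]
pill_jar [([289.2, 118.1], 0.63), ([190.3, 224.0], 0.31)]
wrist 71.57863124083367 256.5648421892894 191.32793879353432 ['color', 'vfov', 'cx', 'cy', 'cam_to_world'] [[0.285, -0.925, -0.25, 0.13], [0.959, 0.275, 0.075, 0.666], [-0.0, -0.261, 0.965, 0.374], [0.0, 0.0, 0.0, 1.0]]
stamp [([133.0, 257.5], 0.88), ([67.9, 272.1], 0.87), ([20.5, 293.2], 0.7)]
round_stamp [([96.1, 356.2], 0.66)]
station []
pad_rest []
card_tray []
card_tray_top []
clipboard []
form_box []
pill_jar []
```

```bash
python3 -c "
import cv2
for n in ['scene','top','wrist']:
    i=cv2.imread(f'pics/{n}0.png'); cv2.imwrite(f'pics/{n}0b.png',cv2.resize(i,(800,600),interpolation=cv2.INTER_CUBIC))"
```

```text
(no output)
```

View pics/scene0b.png

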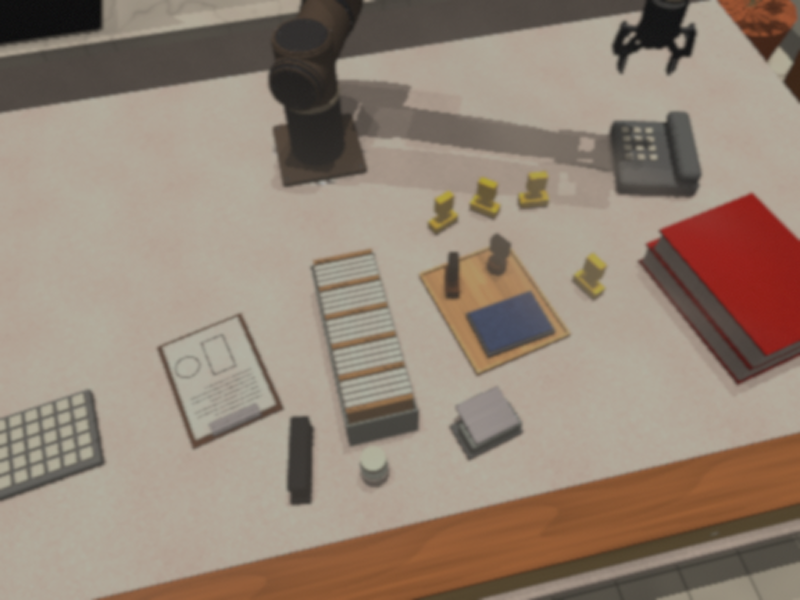

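View pics/top0b.png

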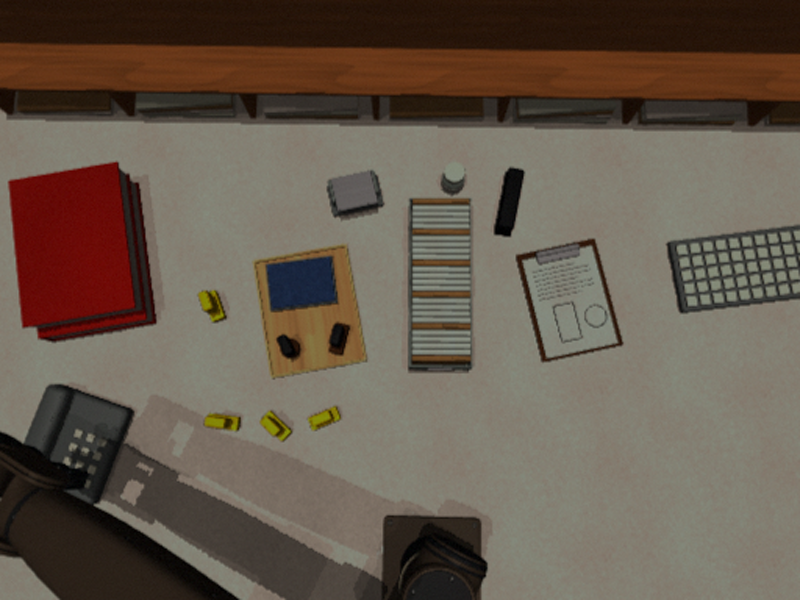

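View pics/wrist0b.png

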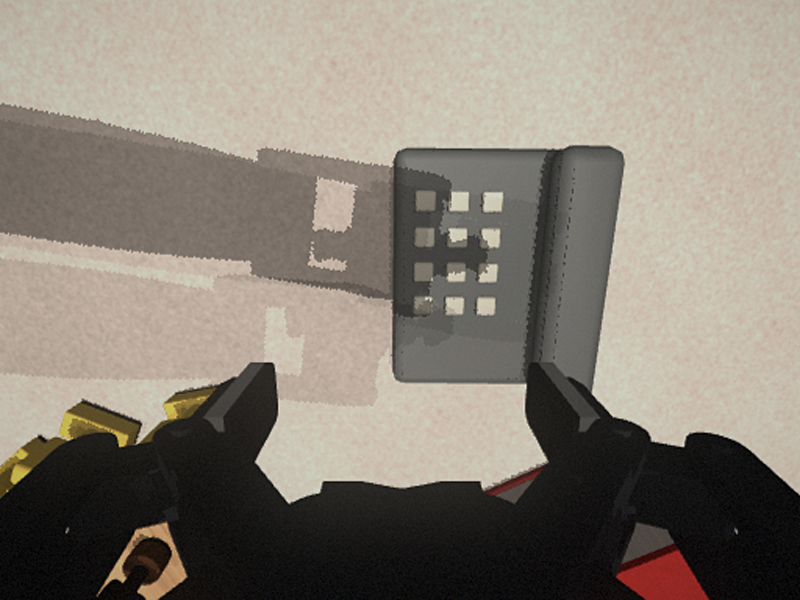

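Candidates for the stamp, in the 800x600 scene and top views:
- Four yellow ones, scene (443,212), (486,197), (534,189), (593,275). These are excluded by colour.
- Dark ones in the tray, scene (453,275) / top (340,338) and scene (499,255) / top (288,345).

The dark stamp at (453,275) seems to have the rectangular foot. I'll confirm that in a crop.

```bash
python3 - <<'E'
from h import *
a=cv2.imread('pics/scene0.png')[140:240,260:370]; b=cv2.imread('pics/top0.png')[150:245,160:240]
a=cv2.resize(a,(440,400),interpolation=cv2.INTER_CUBIC);b=cv2.resize(b,(337,400),interpolation=cv2.INTER_CUBIC)
cv2.imwrite('pics/crop1.png',np.hstack([a,b]))
C={n:read_camera(n) for n in['scene','top']}
for n,L in {'scene':[('stamp',(288.7,182.7),.006),('round',(318,171.3),.006),('pad',(325,205),.024),('ct',(232.3,207.9),.115),('box',(141.2,223.5),.0046)],
 'top':[('stamp',(207.9,267.2),.006),('round',(187.1,223.3),.006),('pad',(195.7,181.6),.024),('ct',(280.8,174),.115),('box',(363.2,204.4),.0046)]}.items():
    for t,p,z in L: print(n,t,atz(C[n],p,z).round(4))
for n in C:
  for t in['stamp','round_stamp']:
    for r in trace(t,n): 
        ys,xs=np.nonzero(r['pixels']);print(n,t,round(r['p'],2),np.round(r['location'],1),len(xs),xs.min(),xs.max(),ys.min(),ys.max())
E
```

```text
scene stamp [0.4423 0.1974 0.006 ]
scene round [0.4215 0.2991 0.006 ]
scene pad [0.5572 0.2765 0.024 ]
scene ct [0.5595 0.0011 0.115 ]
scene box [ 0.4815 -0.2643  0.0046]
top stamp [0.2809 0.2181 0.006 ]
top round [0.4186 0.2907 0.006 ]
top pad [0.5523 0.2664 0.024 ]
top ct [ 0.565  -0.0031  0.115 ]
top box [ 0.4934 -0.2747  0.0046]
scene stamp 0.87 [281.1 133.5] 354 274 292 122 149
scene stamp 0.73 [341.1 121.8] 350 331 350 110 133
scene stamp 0.68 [377.6 178.3] 335 367 385 163 190
scene stamp 0.67 [288.9 176.6] 279 284 294 161 190
scene stamp 0.44 [310.2 273.7] 1293 289 333 248 293
scene round_stamp 0.79 [318.7 162.4] 305 311 326 149 175
top stamp 0.76 [206.5 267.9] 184 197 217 261 275
top stamp 0.74 [134.9 194.7] 210 127 142 186 205
top stamp 0.65 [141.5 271.2] 204 131 153 265 275
top stamp 0.58 [214.  216.8] 183 211 222 207 226
top stamp 0.57 [174.7 271.3] 212 167 185 264 282
top round_stamp 0.68 [186.2 224.1] 138 178 190 215 228
top round_stamp 0.38 [196.1 181. ] 1167 170 213 165 197
```

View pics/crop1.png

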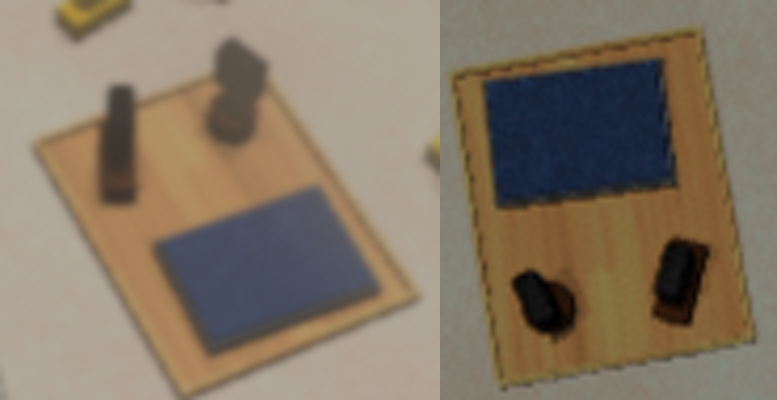

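The crop confirms it. The dark stamp at scene (290,176) / top (216,216) has the rectangular foot; the other has a round one. I'll move the wrist camera above it.

```bash
python3 -m crank '[[-1,-3.7,-3.2,0,0,0,0],[-1,-3.7,-3.2,0,0,0,0],[-1,-3.7,-3.2,0,0,0,0],[-1,-3.7,-3.2,0,0,0,0],[-1,-3.7,-3.2,0,0,0,0]]' 40; python3 -m crank '[[-1,-3.7,-3.2,0,0,0,0],[-1,-3.7,-3.2,0,0,0,0],[-1,-3.7,-3.2,0,0,0,0],[-1,-3.7,-3.2,0,0,0,0],[-1,-3.7,-3.2,0,0,0,0]]'; python3 -m crank '[[-1,-3.7,-3.2,0,0,0,0],[-1,0,0,0,0,0,0],[-1,0,0,0,0,0,0],[-1,0,0,0,0,0,0]]'
python3 - <<'E'
from h import *
c=shot('wrist','w1.png')
i=cv2.imread('pics/w1.png'); cv2.imwrite('pics/w1b.png',cv2.resize(i,(800,600),interpolation=cv2.INTER_CUBIC))
print(get_state()['eef_pos'])
for t,z in [('stamp',.006),('round_stamp',.006),('pad_rest',.024)]:
    for r in place_of(t,'wrist'): print(t,r['p'],r['location'],atz(c,r['location'],z))
E
```

```text
time: 2.3
eef_pos: [0.3251, 0.439, 0.2485]
tcp_rot: [0.144, 0.99, 0.0, 0.0]
contact_force: [0.9, 0.4, 0.3]
opening: 1.002
time: 2.8
eef_pos: [0.4567, 0.2327, 0.2488]
tcp_rot: [0.144, 0.99, 0.0, 0.001]
contact_force: [1.3, 1.0, 0.2]
opening: 0.998
time: 3.2
eef_pos: [0.4818, 0.1939, 0.2483]
tcp_rot: [0.144, 0.99, 0.0, -0.0]
contact_force: [-0.4, -0.9, -0.2]
opening: 1.001
[0.48163043 0.1942851  0.24829213]
stamp 0.78 [445.4, 129.0] [0.50329432 0.45306671 0.006     ]
stamp 0.66 [248.1, 142.7] [0.44522968 0.19327761 0.006     ]
stamp 0.63 [231.0, 7.0] [0.28496572 0.220704   0.006     ]
round_stamp 0.64 [318.3, 104.1] [0.42356924 0.29636051 0.006     ]
pad_rest 0.78 [331.3, 205.4] [0.55828677 0.2793632  0.024     ]
```

View pics/w1b.png

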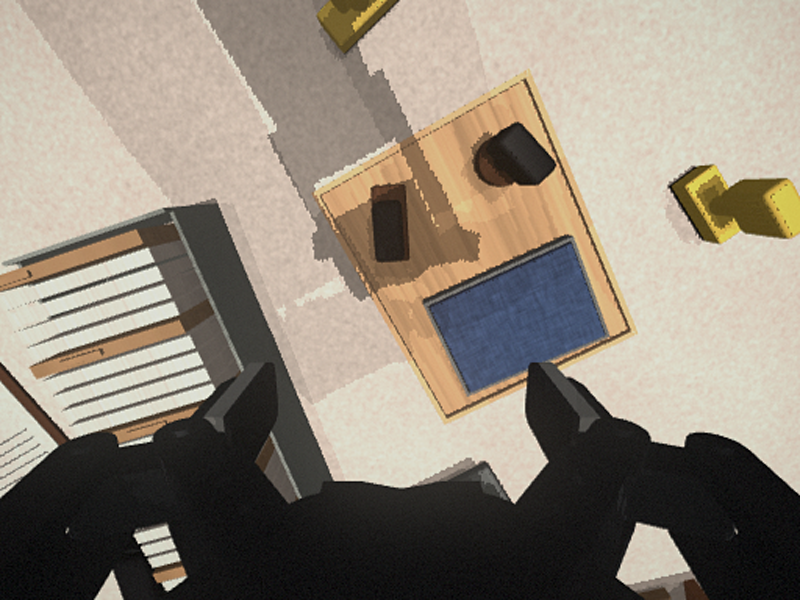

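The wrist view shows the stamp at about (390,225) in the 800x600 view, nearly square with the tool, and the pad at (520,315). I'll enlarge it to measure the edges.

```bash
python3 - <<'E'
from h import *
i=cv2.imread('pics/w1.png')[105:180,215:290]
i=cv2.convertScaleAbs(cv2.resize(i,(600,600),interpolation=cv2.INTER_CUBIC),alpha=2.5); cv2.imwrite('pics/w1c.png',i)
E
```

```text
(no output)
```

View pics/w1c.png

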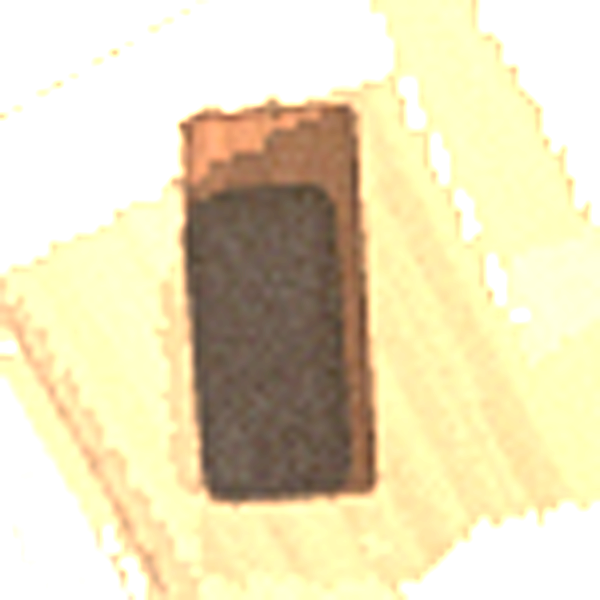

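```bash
python3 - <<'E'
from h import *
c=read_camera('wrist')
P=lambda X,Y:(215+X/8,105+Y/8)
h=[atz(c,P(*p),.096)[:2] for p in[(187,190),(335,185),(352,490),(210,500)]]
f=[atz(c,P(*p),.030)[:2] for p in[(182,118),(355,103),(375,490)]]
for q in (h,f):
    q=np.array(q);print(q.round(4).tolist()); 
    for a,b in zip(q[:-1],q[1:]): d=b-a;print(np.linalg.norm(d).round(4),np.degrees(np.arctan2(d[1],d[0])).round(1))
print('handle c',np.mean(h,0),'foot c',(f[0]+f[2])/2)
print(np.array(c['cam_to_world'])[:3,3])
# template fit of network mask
for t,z in(('stamp',.006),):
    for r in trace(t,'wrist'): print(r['p'],r['location'])
E
```

```text
[[0.4226, 0.1931], [0.4273, 0.2113], [0.4654, 0.2024], [0.4614, 0.1841]]
0.0188 75.5
0.0392 -13.1
0.0188 -102.4
[[0.4128, 0.1908], [0.4182, 0.2173], [0.4775, 0.2034]]
0.027 78.4
0.0609 -13.2
handle c [0.44416798 0.19773696] foot c [0.44514822 0.19708833]
[0.41894175 0.21353399 0.37381376]
0.93 [471.6, 128.9]
0.92 [248.4, 142.5]
0.84 [221.4, 11.2]
```

```bash
python3 - <<'E'
import plant
print([k for k in dir(plant) if not k.startswith('__')], getattr(plant,'tip_extent',None))
s=plant.get_state()
from scipy.spatial.transform import Rotation as R
import numpy as np
M=R.from_quat(s['tcp_rot']).as_matrix()
print(s['eef_pos'],(M.T@(np.array([.4447,.1974,.2])-s['eef_pos'])*100).round(2), np.degrees(np.arctan2(M[1,1],M[0,1])))
E
```

```text
['Unreachable', 'get_state', 'place_of', 'read_camera', 'sign_off', 'tip_extent', 'trace'] 0.017
[0.48181451 0.19412651 0.24834841] [ 3.65 -0.74  4.83] 73.50034258224524
```

```bash
python3 -m crank '[[-1,3.65,-0.75,0,0,0,-3.4],[-1,0,0,4.5,0,0,0],[-1,0,0,4,0,0,0],[-1,0,0,0,0,0,0],[-1,0,0,0,0,0,0]]'
python3 - <<'E'
from h import *
s=get_state();print(s['eef_pos'])
shot('wrist','w2.png')
i=cv2.imread('pics/w2.png'); cv2.imwrite('pics/w2b.png',cv2.convertScaleAbs(cv2.resize(i,(800,600)),alpha=1.8))
E
```

```text
time: 4.0
eef_pos: [0.445, 0.1967, 0.1635]
tcp_rot: [0.115, 0.993, -0.0, -0.001]
contact_force: [0.1, -0.1, 0.8]
opening: 1.002
[0.44497397 0.19672482 0.16350326]
```

View pics/w2b.png

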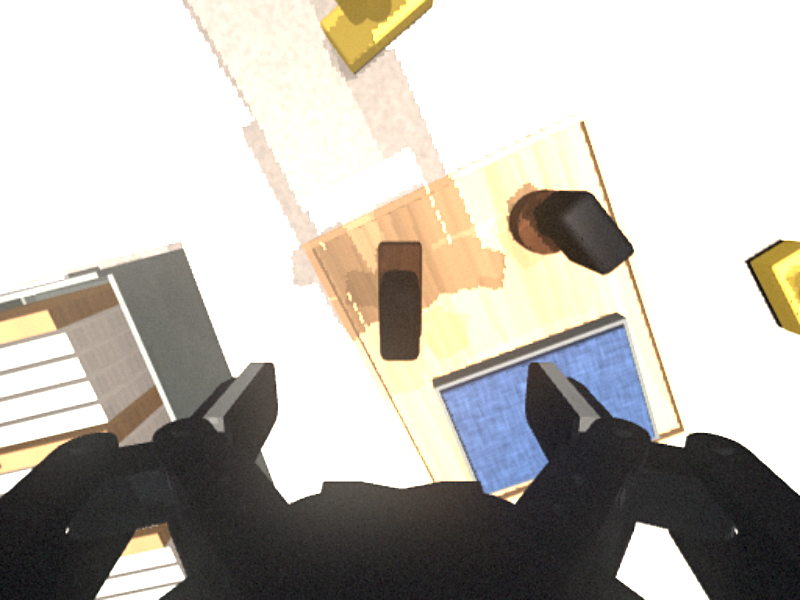

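The handle at (400,315) is centred between the jaws (240 to 560) and square with them. I'll descend and grip.

```bash
python3 -m crank '[[-1,0,0,3.5,0,0,0],[-1,0,0,3.5,0,0,0],[-1,0,0,2,0,0,0],[-1,0,0,0,0,0,0],[-1,0,0,0,0,0,0]]'; python3 -m crank '[[1,0,0,0,0,0,0],[1,0,0,0,0,0,0],[1,0,0,0,0,0,0],[1,0,0,0,0,0,0],[1,0,0,0,0,0,0]]' 40
```

```text
time: 4.55
eef_pos: [0.4471, 0.1969, 0.0756]
tcp_rot: [0.115, 0.993, 0.001, 0.002]
contact_force: [0.3, -0.5, -0.7]
opening: 0.997
time: 5.05
eef_pos: [0.4455, 0.1965, 0.0738]
tcp_rot: [0.115, 0.993, 0.0, 0.0]
contact_force: [0.3, -1.3, 2.1]
opening: 0.229
```

```bash
python3 -m crank '[[1,0,0,-2.5,0,0,0],[1,0,0,-2.5,0,0,0],[1,0,0,-2,0,0,0],[1,0,0,0,0,0,0]]'
python3 - <<'E'
from h import *
import pickle
C={n:shot(n,n+'3.png') for n in['scene','wrist']}
# w1 pose camera rebuilt: T from current camera relative to tool
from scipy.spatial.transform import Rotation as R
s=get_state();Tt=np.eye(4);Tt[:3,:3]=R.from_quat(s['tcp_rot']).as_matrix();Tt[:3,3]=s['eef_pos']
E_=np.linalg.inv(Tt)@np.array(C['wrist']['cam_to_world'])
T1=np.eye(4);T1[:3,:3]=R.from_quat([.1444,.98952,0,0]).as_matrix();T1[:3,3]=[.48163,.19428,.2483]
c1=dict(C['wrist']);c1['cam_to_world']=T1@E_;print((T1@E_)[:3,3])
for nm,c in(('w1.png',c1),('scene0.png',C['scene']),('top0.png',read_camera('top'))):
    i=cv2.imread('pics/'+nm).astype(int)
    m=((i[:,:,0]-i[:,:,2]>20)&(i[:,:,0]>i[:,:,1]+5)).astype(np.uint8)
    n,l,st,_=cv2.connectedComponentsWithStats(m); k=1+np.argmax(st[1:,4]); 
    ys,xs=np.nonzero(l==k); 
    pts=np.array([atz(c,(x,y),.024)[:2] for x,y in zip(xs,ys)],np.float32)
    r=cv2.minAreaRect(pts*1000);print(nm,st[k],r,cv2.boxPoints(r).round(0).tolist())
E
```

```text
time: 5.45
eef_pos: [0.4471, 0.1969, 0.1461]
tcp_rot: [0.115, 0.993, 0.001, 0.003]
contact_force: [1.3, 0.2, -1.1]
opening: 0.231
[0.41965473 0.21361985 0.37502002]
w1.png [ 276  156  111   95 5900] ((560.550537109375, 280.19140625), (91.35006713867188, 131.33663940429688), 9.115854263305664) [[505.0, 338.0], [526.0, 208.0], [616.0, 223.0], [595.0, 352.0]]
scene0.png [302 195  46  29 716] ((560.5167846679688, 273.6044616699219), (83.85459899902344, 111.33292388916016), 8.245067596435547) [[511.0, 323.0], [527.0, 213.0], [610.0, 225.0], [594.0, 335.0]]
top0.png [ 171  165   43   32 1112] ((555.1656494140625, 278.1230163574219), (90.47941589355469, 130.32400512695312), 9.015701293945312) [[500.0, 335.0], [521.0, 207.0], [610.0, 221.0], [590.0, 350.0]]
```

View pics/wrist3.png

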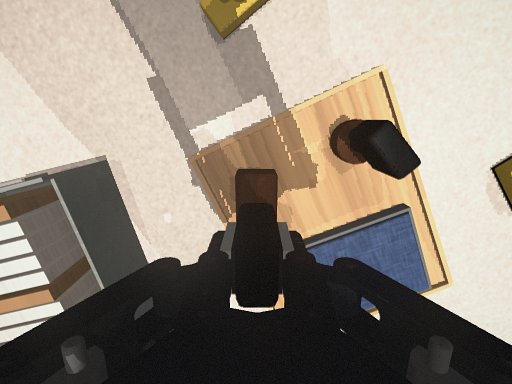

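View pics/scene3.png

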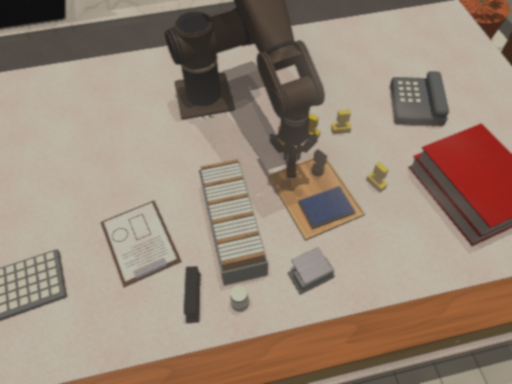

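```bash
python3 -m crank '[[1,-2.3,2.7,0,0,0,0],[1,-2.3,2.7,0,0,0,0],[1,-2.3,2.7,0,0,0,0],[1,-2.3,2.7,0,0,0,0],[1,0,0,0,0,0,0]]';python3 -m crank '[[1,0,0,0,0,0,0],[1,0,0,0,0,0,0],[1,0,0,1.5,0,0,0],[1,0,0,0,0,0,0],[1,0,0,0,0,0,0]]'
python3 - <<'E'
from h import *
s=get_state();print(s['eef_pos'],s['contact_force'],s['tcp_rot'])
C={n:shot(n,n+'4.png') for n in['scene','wrist','top']}
a=cv2.resize(cv2.imread('pics/scene4.png')[130:240,260:380],(480,440));b=cv2.resize(cv2.imread('pics/wrist4.png'),(586,440))[:,100:420]
cv2.imwrite('pics/c4.png',np.hstack([a,b]))
E
```

```text
time: 6.1
eef_pos: [0.5612, 0.282, 0.1407]
tcp_rot: [0.115, 0.993, -0.0, -0.001]
contact_force: [0.6, 0.1, -2.6]
opening: 0.231
time: 6.6
eef_pos: [0.5583, 0.28, 0.1272]
tcp_rot: [0.115, 0.993, -0.0, -0.001]
contact_force: [-0.3, 0.4, -1.7]
opening: 0.23
[0.5582899  0.28004026 0.12718768] [-0.30218683  0.40667207 -1.66059893] [ 1.15107093e-01  9.93352424e-01 -4.77337960e-04 -1.04425311e-03]
```

View pics/c4.png

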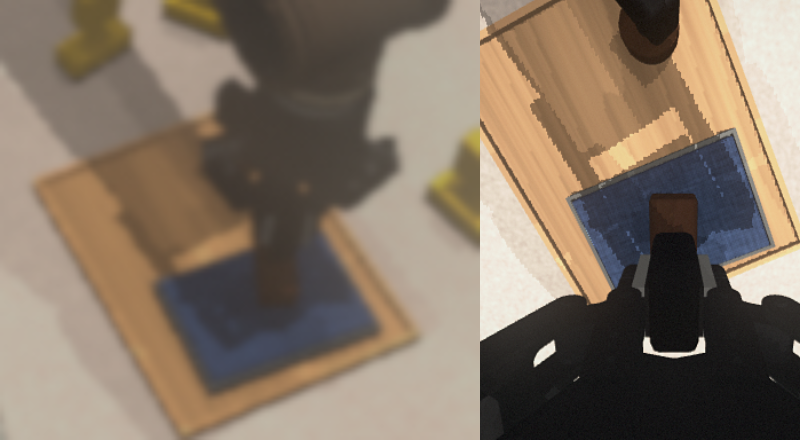

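The stamp is held upright over the pad, with its foot around (673,215) and the pad around (680,210) in the right panel. I'll lower it slowly and watch the force.

```bash
python3 -m crank '[[1,-0.25,0,1.5,0,0,0],[1,0,0,1.6,0,0,0],[1,0,0,0,0,0,0],[1,0,0,0,0,0,0],[1,0,0,0,0,0,0]]';python3 -m crank '[[1,0,0,0.3,0,0,0],[1,0,0,0,0,0,0],[1,0,0,0,0,0,0]]';python3 -m crank '[[1,0,0,0.2,0,0,0],[1,0,0,0,0,0,0],[1,0,0,0,0,0,0]]'
```

```text
time: 7.25
eef_pos: [0.562, 0.2801, 0.0973]
tcp_rot: [0.115, 0.993, 0.0, 0.0]
contact_force: [-1.0, -0.0, -1.3]
opening: 0.226
time: 7.55
eef_pos: [0.5619, 0.2801, 0.0945]
tcp_rot: [0.115, 0.993, 0.0, 0.0]
contact_force: [-0.8, 0.4, -0.5]
opening: 0.226
time: 7.85
eef_pos: [0.5618, 0.28, 0.0922]
tcp_rot: [0.115, 0.993, -0.0, -0.0]
contact_force: [-0.3, -0.1, -1.1]
opening: 0.228
```

```bash
python3 -m crank '[[1,0,0,0.15,0,0,0],[1,0,0,0,0,0,0],[1,0,0,0,0,0,0]]';python3 -m crank '[[1,0,0,0.15,0,0,0],[1,0,0,0,0,0,0],[1,0,0,0,0,0,0]]'
```

```text
time: 8.15
eef_pos: [0.562, 0.2801, 0.0911]
tcp_rot: [0.115, 0.993, 0.0, 0.0]
contact_force: [0.1, 0.1, -0.3]
opening: 0.226
time: 8.45
eef_pos: [0.5621, 0.2801, 0.0898]
tcp_rot: [0.115, 0.993, 0.0, 0.0]
contact_force: [-1.7, 0.2, 2.5]
opening: 0.23
```

```bash
python3 -m crank '[[1,0,0,0.12,0,0,0],[1,0,0,0,0,0,0],[1,0,0,0,0,0,0]]';python3 -m crank '[[1,0,0,0,0,0,0],[1,0,0,0,0,0,0],[1,0,0,0,0,0,0]]'
python3 - <<'E'
from h import *
print([get_state()['contact_force'].round(1)])
C={n:shot(n,n+'5.png') for n in['scene','wrist']}
a=cv2.resize(cv2.imread('pics/scene5.png')[130:240,260:380],(480,440));b=cv2.resize(cv2.imread('pics/wrist5.png'),(586,440))[:,100:420]
cv2.imwrite('pics/c5.png',np.hstack([a,b]))
E
```

```text
time: 8.75
eef_pos: [0.5621, 0.2801, 0.0887]
tcp_rot: [0.115, 0.993, 0.0, 0.0]
contact_force: [-1.2, -0.2, 3.7]
opening: 0.225
time: 9.05
eef_pos: [0.5621, 0.2801, 0.0884]
tcp_rot: [0.115, 0.993, 0.0, 0.0]
contact_force: [-1.5, -1.9, 5.3]
opening: 0.224
[array([-1.5, -1.9,  5.3])]
```

View pics/c5.png

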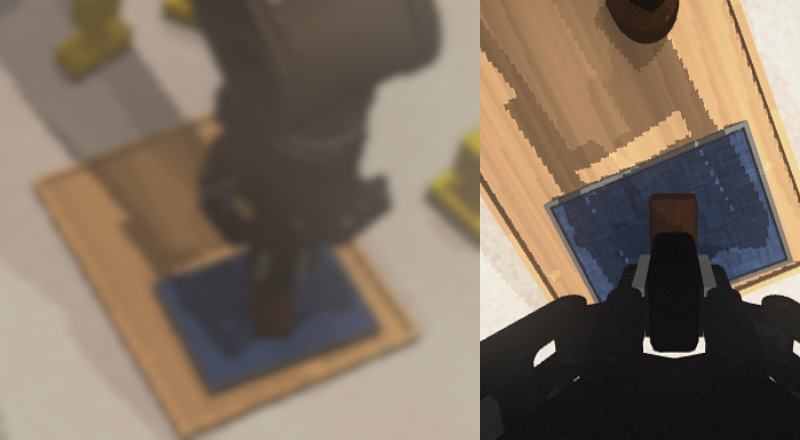

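The pad has visibly given: its grey case rim now stands proud around the blue face in the right panel. The force change of about 6.5 N means roughly 3.2 mm, and the z change agrees. Next I'll lift straight up, turn, and cross the tray high.

```bash
python3 -m crank '[[1,0,0,-1,0,0,0],[1,0,0,-2.5,0,0,0],[1,0,0,-4,0,0,-7.5],[1,0,0,-4,0,0,-7.5],[1,0,0,-4,0,0,-8]]'; python3 -m crank '[[1,0,0,0,0,0,0],[1,0,0,0,0,0,0],[1,0,0,0,0,0,0]]'
python3 - <<'E'
from h import *
s=get_state();print(s['qpos'].round(2),s['eef_pos'])
from scipy.spatial.transform import Rotation as R
M=R.from_quat(s['tcp_rot']).as_matrix();print((M.T@(np.array([.55,-.27,s['eef_pos'][2]])-s['eef_pos'])*100).round(2))
shot('scene','s6.png');shot('wrist','w6.png')
cv2.imwrite('pics/c6.png',np.hstack([cv2.resize(cv2.imread('pics/s6.png')[50:290,150:400],(400,384)),cv2.imread('pics/w6.png')[:,60:450]]))
E
```

```text
time: 9.65
eef_pos: [0.561, 0.2798, 0.2432]
tcp_rot: [-0.088, 0.996, -0.0, -0.001]
contact_force: [-0.0, -0.8, -1.6]
opening: 0.228
time: 9.95
eef_pos: [0.5605, 0.2796, 0.2402]
tcp_rot: [-0.085, 0.996, -0.001, -0.002]
contact_force: [-0.2, -1.1, -2.1]
opening: 0.229
[ 0.3   0.19  1.71  0.    1.25 -1.44] [0.56052443 0.2796194  0.24023912]
[ 10.34 -53.99   0.08]
```

View pics/c6.png

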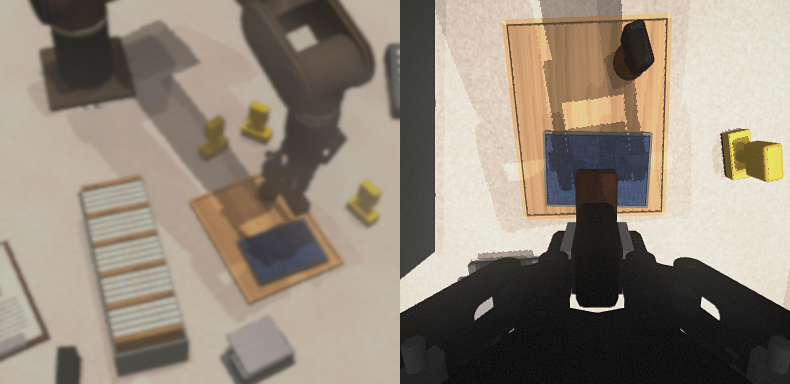

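The stamp is still firmly held and the pad has sprung back. Face height is about 0.172 m, against the tray top at 0.115 m. Crossing now.

```bash
python3 -m crank '[[1,0.86,-3,0,0,0,0],[1,0.86,-4.5,0,0,0,0],[1,0.86,-4.5,0,0,0,0],[1,0.86,-4.5,0,0,0,0],[1,0.86,-4.5,0,0,0,0]]'; python3 -m crank '[[1,0.86,-4.5,0,0,0,0],[1,0.86,-4.5,0,0,0,0],[1,0.86,-4.5,0,0,0,0],[1,0.86,-4.5,0,0,0,0],[1,0.86,-4.5,0,0,0,0]]';python3 -m crank '[[1,0.86,-4.5,0,0,0,0],[1,0.86,-4.5,0,0,0,0],[1,0,-1.5,0,0,0,0],[1,0,0,0,0,0,0],[1,0,0,0,0,0,0]]'
python3 - <<'E'
from h import *
s=get_state();print(s['eef_pos'])
c=shot('wrist','w7.png')
for r in place_of('form_box','wrist'): print(r['p'],r['location'],atz(c,r['location'],.0046))
cv2.imwrite('pics/w7b.png',cv2.resize(cv2.imread('pics/w7.png'),(800,600),interpolation=cv2.INTER_CUBIC))
E
```

```text
time: 10.55
eef_pos: [0.5541, 0.0642, 0.2412]
tcp_rot: [-0.085, 0.996, 0.0, -0.001]
contact_force: [0.8, 0.8, -0.6]
opening: 0.235
time: 11.05
eef_pos: [0.5501, -0.1648, 0.2413]
tcp_rot: [-0.085, 0.996, 0.001, -0.001]
contact_force: [1.1, -0.2, -1.8]
opening: 0.23
time: 11.55
eef_pos: [0.5516, -0.2688, 0.2416]
tcp_rot: [-0.085, 0.996, 0.001, -0.001]
contact_force: [-0.5, 0.1, -0.6]
opening: 0.228
[ 0.55162927 -0.26880666  0.24162105]
0.68 [264.3, 124.3] [ 0.49117319 -0.2679688   0.0046    ]
```

View pics/w7b.png

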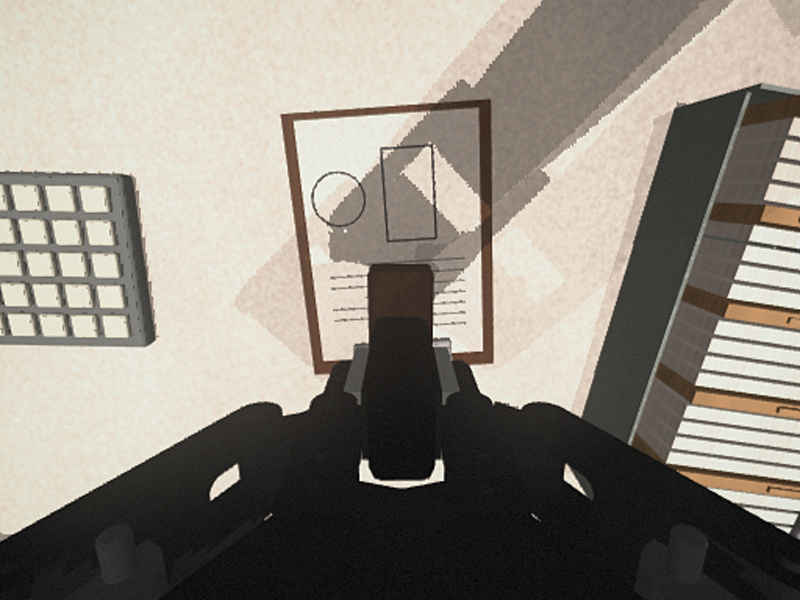

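The box on the form shows whole at about (409,193) and the stamp is in front of it. I'll enlarge it for the corners.

```bash
python3 - <<'E'
from h import *
i=cv2.imread('pics/w7.png')[85:165,225:305]
cv2.imwrite('pics/w7c.png',cv2.convertScaleAbs(cv2.resize(i,(640,640),interpolation=cv2.INTER_CUBIC),alpha=1.3)[:600])
i=cv2.imread('pics/w7.png')[160:310,200:310]
cv2.imwrite('pics/w7d.png',cv2.convertScaleAbs(cv2.resize(i,(440,600),interpolation=cv2.INTER_CUBIC),alpha=2.2))
E
```

```text
(no output)
```

View pics/w7c.png

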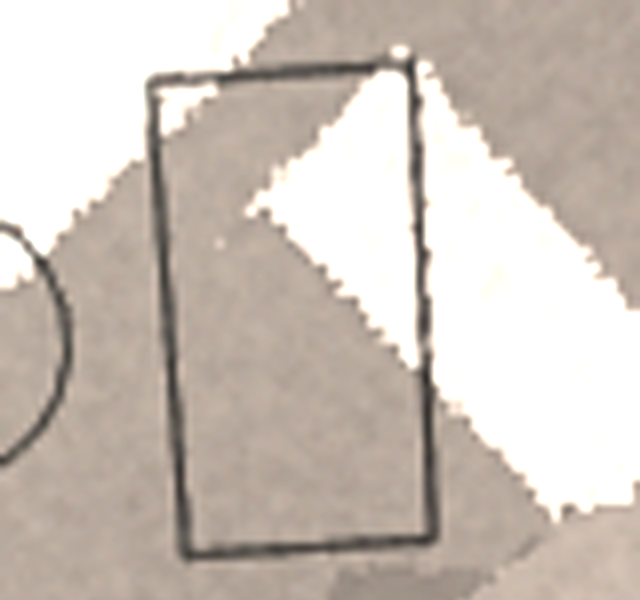

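View pics/w7d.png

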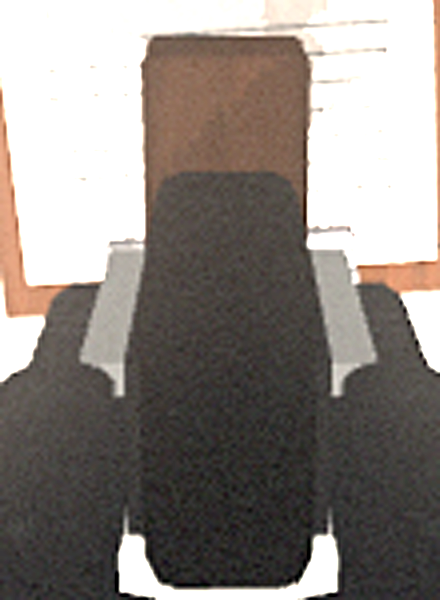

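```bash
cat >> h.py <<'E'
from scipy.spatial.transform import Rotation as R
E
python3 - <<'E'
from h import *
c=read_camera('wrist'); s=get_state(); M=R.from_quat(s['tcp_rot']).as_matrix(); p=s['eef_pos']; print(p,s['tcp_rot'].round(4))
q=np.array([atz(c,(225+X/8-.5+1/16,85+Y/8-.5+1/16),.0046) for X,Y in[(153,78),(410,66),(434,541),(187,555)]])
print(q.round(4)[:,:2].tolist())
for a,b in((0,1),(1,2),(2,3),(3,0)): d=q[b]-q[a];print(np.linalg.norm(d).round(4),np.degrees(np.arctan2(d[1],d[0])).round(2))
print('box',q.mean(0),'tool yaw y',np.degrees(np.arctan2(M[1,1],M[0,1])))
for Y,dz in(((38,40),.0678),((55,57),.0438)):
    f=[M.T@(atz(c,(200+X/4-.4,160+y/4-.4),p[2]-dz)-p)*1000 for X,y in zip((145,310),Y)]
    print(dz,np.round(f,1).tolist())
# handle top 22.2mm above TCP, sides at top edge
f=[M.T@(atz(c,(200+X/4-.4,160+Y/4-.4),p[2]+.0222)-p)*1000 for X,Y in((160,175),(300,175),(133,530),(328,530))];print(np.round(f,1).tolist())
E
```

```text
[ 0.55209698 -0.26796678  0.24266937] [-8.630e-02  9.963e-01  5.000e-04 -3.000e-04]
[[0.4595, -0.3003], [0.4506, -0.26], [0.5245, -0.2414], [0.5341, -0.2824]]
0.0413 102.45
0.0762 14.07
0.042 -76.85
0.0767 -166.47
box [ 0.49216382 -0.27102408  0.0046    ] tool yaw y 99.89738451019008
0.0678 [[30.2, -14.9, 67.8], [29.9, 15.4, 67.8]]
0.0438 [[31.8, -13.1, 43.8], [31.5, 13.6, 43.8]]
[[32.6, -6.6, -22.2], [32.6, 7.6, -22.2], [-8.9, -10.3, -22.2], [-8.9, 11.5, -22.2]]
```

```bash
python3 - <<'E'
from h import *
s=get_state(); M=R.from_quat(s['tcp_rot']).as_matrix();print((M.T@(np.array([.4929,-.2712,.1424])-s['eef_pos'])*100).round(2))
E
```

```text
[ 5.88  0.69 10.03]
```

```bash
python3 -m crank '[[1,3,0.35,0,0,0,0],[1,2.9,0.35,0,0,0,-3.4],[1,0,0,3.5,0,0,0],[1,0,0,3.5,0,0,0],[1,0,0,3,0,0,0]]'; python3 -m crank '[[1,0,0,0,0,0,0],[1,0,0,0,0,0,0],[1,0,0,0,0,0,0],[1,0,0,0,0,0,0]]'
python3 - <<'E'
from h import *
s=get_state();M=R.from_quat(s['tcp_rot']).as_matrix();print(s['eef_pos'],(M.T@(np.array([.4929,-.2712,.1424])-s['eef_pos'])*1000).round(1),np.degrees(np.arctan2(M[1,1],M[0,1])))
c=shot('wrist','w8.png')
cv2.imwrite('pics/w8c.png',cv2.convertScaleAbs(cv2.resize(cv2.imread('pics/w8.png')[80:230,160:360],(800,600),interpolation=cv2.INTER_CUBIC),alpha=1.5))
E
```

```text
time: 12.2
eef_pos: [0.4925, -0.2712, 0.1421]
tcp_rot: [-0.116, 0.993, -0.0, 0.0]
contact_force: [0.7, 0.1, -1.5]
opening: 0.229
time: 12.6
eef_pos: [0.494, -0.2735, 0.1457]
tcp_rot: [-0.115, 0.993, -0.002, 0.002]
contact_force: [0.3, 0.6, -1.2]
opening: 0.225
[ 0.4940328  -0.27352987  0.14572471] [0.6 2.5 3.3] 103.22286795311778
```

View pics/w8c.png

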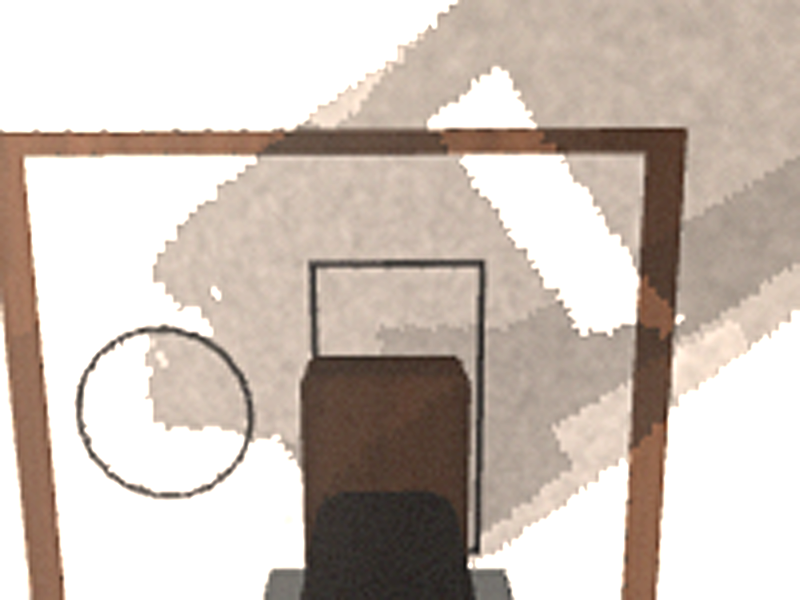

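```bash
for k in 1 2 3; do python3 -m crank '[[1,0,0,0,0,0,0],[1,0,0,0,0,0,0]]' | grep -E 'eef|time|rot'; done
```

```text
time: 12.85
eef_pos: [0.493, -0.273, 0.1438]
tcp_rot: [-0.115, 0.993, -0.0, 0.0]
time: 13.05
eef_pos: [0.4927, -0.2729, 0.1432]
tcp_rot: [-0.115, 0.993, -0.0, 0.0]
time: 13.25
eef_pos: [0.4927, -0.2728, 0.143]
tcp_rot: [-0.115, 0.993, 0.0, -0.0]
```

```bash
python3 -m crank '[[1,-0.05,0.15,2,0,0,0],[1,0,0,2,0,0,0],[1,0,0,1,0,0,0],[1,0,0,0,0,0,0],[1,0,0,0,0,0,0]]' ; python3 -m crank '[[1,0,0,0,0,0,0],[1,0,0,0,0,0,0],[1,0,0,0,0,0,0],[1,0,0,0,0,0,0],[1,0,0,0,0,0,0]]'
python3 - <<'E'
from h import *
s=get_state();M=R.from_quat(s['tcp_rot']).as_matrix();print(s['eef_pos'],np.degrees(np.arctan2(M[1,1],M[0,1])))
c=shot('wrist','w9.png')
cv2.imwrite('pics/w9c.png',cv2.convertScaleAbs(cv2.resize(cv2.imread('pics/w9.png')[100:220,180:340],(800,600),interpolation=cv2.INTER_CUBIC),alpha=1.5))
E
```

```text
time: 13.75
eef_pos: [0.4931, -0.2715, 0.0935]
tcp_rot: [-0.115, 0.993, -0.0, 0.0]
contact_force: [-0.5, 0.0, -2.1]
opening: 0.229
time: 14.25
eef_pos: [0.4929, -0.2713, 0.0933]
tcp_rot: [-0.115, 0.993, -0.0, 0.0]
contact_force: [0.9, 0.4, -1.6]
opening: 0.229
[ 0.49290607 -0.27128018  0.09334304] 103.19849894502244
```

View pics/w9c.png

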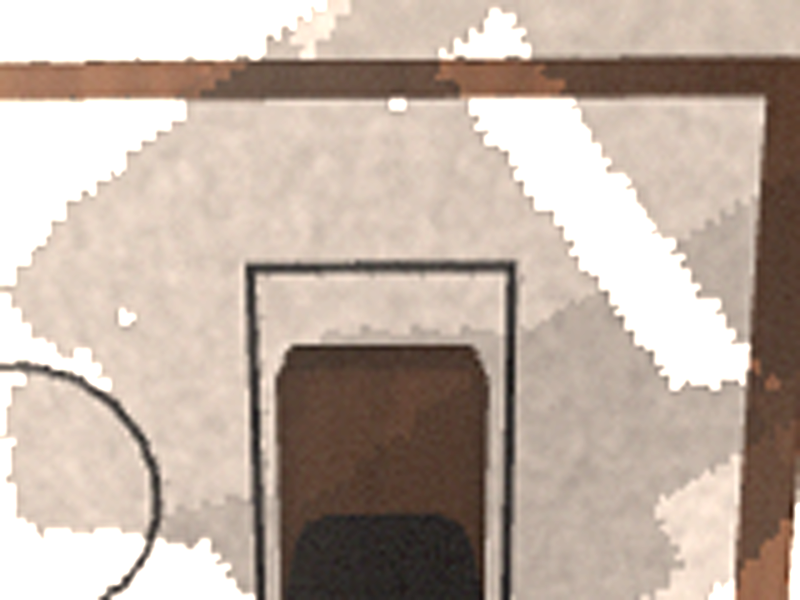

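```bash
python3 - <<'E'
from h import *
c=read_camera('wrist');s=get_state();M=R.from_quat(s['tcp_rot']).as_matrix();p=s['eef_pos']
g=lambda X,Y,z:(M.T@(atz(c,(180+X/5-.4,100+Y/5-.4),z)-p)*1000).round(1)
print('box',g(250,268,.0046),g(514,266,.0046), 'stamp bottom',g(290,347,p[2]-.0678),g(475,347,p[2]-.0678))
print(g(257,500,.0046),g(508,500,.0046),'mid')
# foot top/handle
print('foot top',g(280,372,p[2]-.0438),g(486,372,p[2]-.0438))
c2=shot('scene','s9.png'); cv2.imwrite('pics/s9c.png',cv2.resize(cv2.imread('pics/s9.png')[120:290,80:280],(800,600*17//15*3//3 if False else 600)))
E
```

```text
box [ 39.1 -21.4  88.6] [39.4 20.9 88.6] stamp bottom [ 30.1 -13.7  67.8] [30.1 13.5 67.8]
[  0.2 -21.3  88.6] [ 0.3 20.9 88.6] mid
foot top [ 31.2 -13.4  43.8] [31.2 13.3 43.8]
```

View pics/s9c.png

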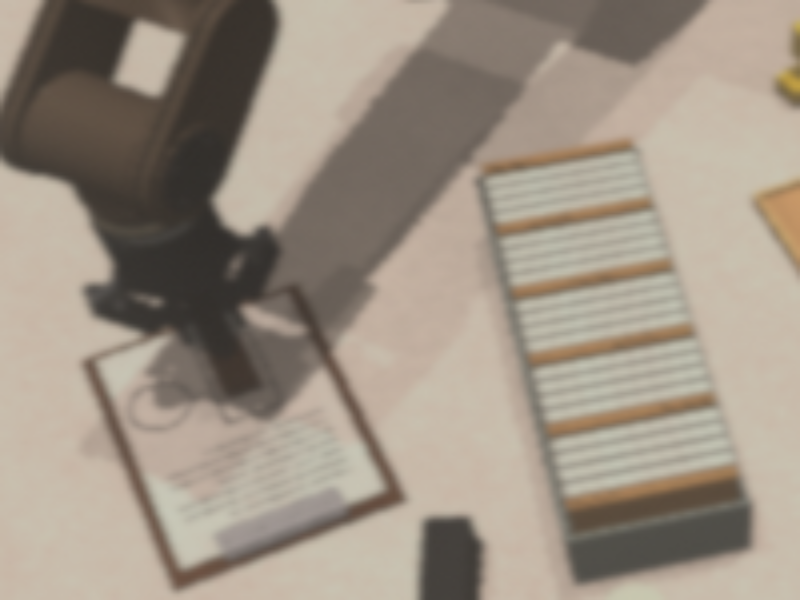

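Now the final lowering to about 1 cm, with a small forward trim of 0.8 mm.

```bash
python3 -m crank '[[1,0.08,0,0.5,0,0,0],[1,0,0,0.55,0,0,0],[1,0,0,0,0,0,0],[1,0,0,0,0,0,0],[1,0,0,0,0,0,0]]' ; python3 -m crank '[[1,0,0,0,0,0,0],[1,0,0,0,0,0,0],[1,0,0,0,0,0,0],[1,0,0,0,0,0,0],[1,0,0,0,0,0,0]]'
python3 - <<'E'
from h import *
s=get_state();print(s['eef_pos'],abs(s['dq']).max())
c=shot('wrist','w10.png')
cv2.imwrite('pics/w10c.png',cv2.convertScaleAbs(cv2.resize(cv2.imread('pics/w10.png')[100:220,180:340],(800,600),interpolation=cv2.INTER_CUBIC),alpha=1.5))
E
```

```text
time: 14.9
eef_pos: [0.4921, -0.2714, 0.0826]
tcp_rot: [-0.115, 0.993, -0.0, 0.0]
contact_force: [-0.6, -0.0, -1.4]
opening: 0.228
time: 15.4
eef_pos: [0.4921, -0.2714, 0.0827]
tcp_rot: [-0.115, 0.993, -0.0, 0.0]
contact_force: [0.3, 0.8, -1.1]
opening: 0.231
[ 0.49207732 -0.27141873  0.08267974] 0.000741282740865667
```

View pics/w10c.png

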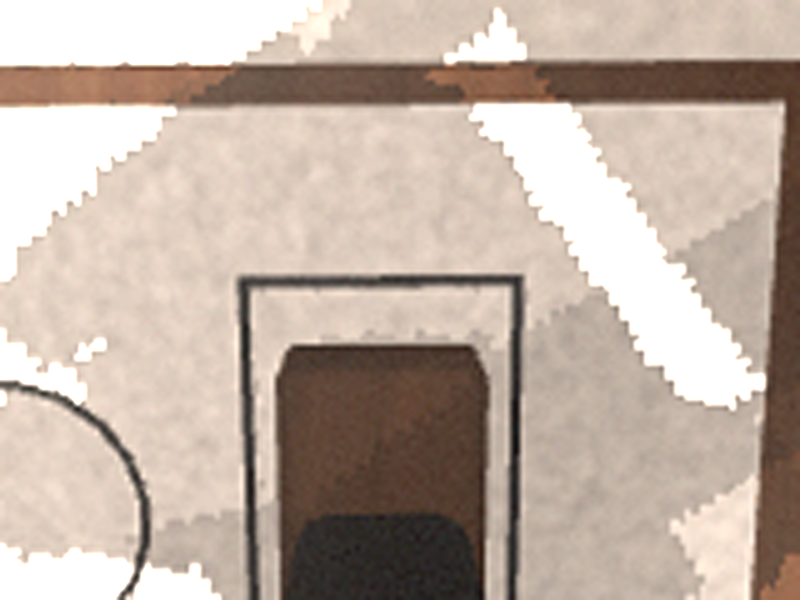

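```bash
python3 - <<'E'
from h import *
c=read_camera('wrist');s=get_state();M=R.from_quat(s['tcp_rot']).as_matrix();p=s['eef_pos']
g=lambda X,Y,z:(M.T@(atz(c,(180+X/5-.4,100+Y/5-.4),z)-p)*1000).round(1)
print('box',g(243,282,.0046),g(520,279,.0046),'stamp bottom',g(290,347,p[2]-.0678),g(475,347,p[2]-.0678))
i=shot('scene','s10.png');t=shot('top','t10.png')
cv2.imwrite('pics/c10.png',np.hstack([cv2.imread('pics/s10.png')[90:340,60:420],cv2.imread('pics/t10.png')[90:340,100:440]]))
E
```

```text
box [ 38.3 -21.5  78. ] [38.8 20.9 78. ] stamp bottom [ 30.1 -13.7  67.8] [30.1 13.5 67.8]
```

View pics/c10.png

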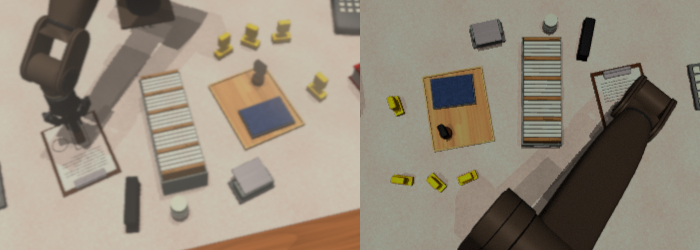

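The stamp is centred within about 0.5 mm and square within about 1°, with the face roughly 10 mm above the paper. The arm is still and the bystanders are unmoved, so I'm handing it in.

```bash
python3 -c "
from plant import *
print(sign_off())"
```

```text
the job is handed in; nothing more can be done
None
```

I inked the rectangular-foot stamp on the middle of the pad and carried it over the card tray. I handed the job in at about 15.5 s, with the stamp held still and upright over the form's box.

- **Inking:** I pressed the stamp upright on the pad centre. The pad gave about 3.2 mm, going by a force change of about 6.5 N; the z change agreed at 3.4 mm, and the case rim showed in the picture.
- **Crossing:** The stamp's face passed about 55 mm above the card tray, with no contact force seen.
- **Final pose:** The face is about 10 mm above the paper. It is centred on the box to within about 0.5 mm and square with it to within about 1°. It was held in a steady 40 N grip, with the joint speeds close to zero.
- **Other desk things:** The last scene and top pictures show the round stamp, card tray, stapler, hole punch and jar where they were.

**Disagreements:** The scene and top cameras differed by about 10 mm on where things were, so I used close wrist-camera measurements instead. Two wrist measurements of the box centre also differed by about 1 mm along its length, and I trimmed 0.8 mm for that before the final check.

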